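# Take a plunger biscuit cutter apart for washing

### The arm

A 6-joint arm with a two-finger parallel gripper is mounted at the origin on the work surface. World frame = base frame: x ahead of the robot, y to its left, z up, the work surface at z = 0. Lengths are in m, angles in rad, forces in N, time in s.
With the tool pointing down it reaches from about 0.35 to 0.975 m from the base axis. Payload 4.9 kg.
Tool frame: the origin (TCP) lies midway between the tips of the shut fingers; the grasp point (between the pads) lies behind it (manip.tcp_to_grasp is the z of the grasp point in the tool frame, in m); z points along the fingers, y is the direction in which the jaws open and shut (so a half turn about z gives the same grasp; the last joint's range is limited). The gripper opens to 85 mm and grips with 20 to 120 N. Pads are 22 mm wide; open, the fingers measure 114 mm over their backs; the gripper's body (76 mm by 85 mm) begins 54 mm behind the grasp point. The pads swing forward as they close: fully open they stand 13 mm farther back than shut.
Start: joints at [-1.347, 0.053, 1.613, -0, 1.476, -0.119], TCP at [0.21, -0.589, 0.231] pointing down, gripper open.
Joint ranges: [-3.01, 3.01], [-1.01, 2.22], [0.06, 2.58], [-1.02, 4.17], [0.09, 2.62], [-3.14, 3.14]. Speed limits (rad/s): [2.57, 2.57, 3.14, 3.14, 3.14, 3.14].

### API

Orientations are given as a unit quaternion [w, x, y, z].
In Python, from plant import status, vision, order, regions_of, manip gives the robot as it stands. The module is installed in compiled form; this text tells all that it offers.
- The arm moves only by the shell command python3 -m crank 'ROWS'. ROWS is JSON, one flat list of numbers, 5 for each row, row after row: the shift along the tool's x, y, z in mm, then the turn about the tool's z in degrees, then the opening in per cent of the stroke, from 0 (shut) to 100 (fully open). In form: [tx, ty, tz, yaw, fingers, tx, ty, tz, yaw, fingers, ...]. A call has exactly 10 rows; each row is the pose to reach, as a shift and turn from the pose commanded when the call began, along the tool's axes at that moment; what a row does not reach only later rows make up. A row lasts 1/10 s, in which the tool goes at most 50 mm and 8.59 degrees, less where a joint would pass 70% of its speed; a pose out of reach is approached as far as the arm can. A call with a gripper value outside its range is refused whole. The fingers move at their own pace and stop on an object; the grip force is fixed at half the most. Time passes only in rows, so rows that repeat a pose let the fingers close, or fill a call up. It gives the time, the measured TCP pose, the force and the opening at its end, in the units of the state.
- status.state(): the state, without advancing time (a new reading comes with each control period).
- vision.grab_frame(name): name is "scene" or "top" or "wrist"; returns (picture, depth): 384x512x3 uint8, red, green, blue; 384x512 float32, m along the optical axis (not along the pixel's ray), 0 where there is no reading.
- vision.get_calibration(name): a dict with "camera_matrix" (3x3 intrinsics, pixels), "R" (3x3) and "t" (3): a world point X has camera coordinates R X + t. Camera axes: x right, y down, z forward; pixel columns grow to the right and rows downward; lengths in m; the calibration is good to about 2 mm. The wrist camera is an equidistant fisheye: a pixel r from the principal point sees the ray r / f radians off the axis. A picture is of the moment at which its call begins: read the wrist's pose just before it. get_calibration takes no time and is no camera call; for the wrist camera it gives the pose at the moment of the call.
- order.job_done(): hands the job in, once; it reports no verdict.
Trained networks look in the newest picture that a camera, given by its name, has taken for a name from the list of things; names that differ only in an ending like _2 or _b are one class to them, and where a whole thing is asked for, a point or a joint stands for the part that bears it (a point fixed in the world has none). Each returns a list of dicts, best first, with "confidence" (0 to 1); they miss things now and then, are a little off and sometimes report something else, mostly with a low value. They report only what shows in the picture. A call takes as long as a camera call.
- regions_of(camera, name): "region" (384x512 bool, what is visible of it) and "extent" ([centre column, centre row, width, height] in pixels, round what is visible of it).
The state is a dict: "time": time; "joint_pos": joint angles; "joint_vel": joint speeds; "joint_efforts": joint torques, N m; "tool_pos": TCP position; "tool_rot": TCP orientation; "contact_force": force on the tool from outside, world axes, zero at the start; "ft_torque": the same for the moment, N m; "gripper_width": opening from 0.0 (shut) to 1.0 (fully open).
Only numpy, scipy, OpenCV 4.12 (cv2) and the standard library are available. Lean on these libraries where they do the work, as an engineer would, in place of code of your own. Each camera call takes 0.05 s, during which the arm holds its last target. There are 200 camera calls.

### The job

Take apart the plunger cutter that stands assembled on the round wooden base, for washing up: first draw the knobbed plunger up out of its steel sleeve and stand it upright on its disc in the empty black tray, leaving the sleeve on its base meanwhile; then lift the sleeve off the base and stand it upright, rolled rim up, in the same tray beside the plunger. Leave the other cutter and the wooden stamp where they are.

Things in the scene. Friction and masses are not known exactly. Their poses are not given: they have to be found in the camera images.
- plunger_knob (a point): Centre of the wooden knob (32 mm across, 36 tall) of the plunger, where to grasp it; z up its axis. Below the knob: a 12 mm stem and a flat steel disc 48 mm across; 90 mm tall in all, this point 72 mm above the disc's underside. Its disc starts loose (3 mm play) on a ledge in the sleeve; the whole knob stands clear, this point 34 mm above the sleeve's rim. Lifts straight out after 38 mm. 0.18 kg.
- sleeve_centre (a point): Centre of the sleeve, half-way up its axis; z up. Round steel tube 58 mm across, 64 tall (this point 32 mm above the lower edge), rolled rim at the top, scalloped lower edge, an inner ledge 26 mm up. Grip it across its outside here. 0.14 kg. It starts on a fixed round wooden base (86 mm across, 12 thick), loosely over a boss 42 mm across, 8 high; lifts straight off.
- tray_floor (a point): Centre of the inner floor of the empty black tray lined with white paper, 5 mm above the worktop. The tray is fixed; its inside is 190 mm along this point's x axis and 270 mm along its y axis, the rim 17 mm above the floor, walls 5 mm. It has room for both parts side by side along y.
- cutter_centre (a point): Bystander: centre of a smaller empty steel cutter tube, 44 mm across, 50 mm tall, standing on the worktop. Leave it alone.
- stamp_centre (a point): Bystander: centre of a one-piece wooden stamp with a knob like the plunger's, 44 mm across the foot, 64 mm tall, standing on the worktop. Leave it alone.

How it is judged:
On the way:
1. the plunger stands upright in the tray, let go, while the sleeve is still on its base (moved less than 20 mm) (x of plunger_knob in the frame of tray_floor between -0.085 and 0.085 m and y of plunger_knob in the frame of tray_floor between -0.125 and 0.125 m and z of plunger_knob in the frame of tray_floor between 0.064 and 0.08 m and angle between plunger_knob's own z axis and vertical below 0.175 rad and linear speed of plunger below 0.02 m/s and contact force between the fingers and plunger below 0.3 N and distance of sleeve_centre from where it was at the start of the episode below 0.02 m), for 0.2 s.
At the end, for the whole second after the job is handed in: Plunger and sleeve both stand upright (within 10 degrees) on the floor of the tray (height within 8 mm, their axes at least 10 mm inside the tray's walls), beside each other (axes more than 45 mm apart), at rest and let go (x of plunger_knob in the frame of tray_floor between -0.085 and 0.085 m and y of plunger_knob in the frame of tray_floor between -0.125 and 0.125 m and z of plunger_knob in the frame of tray_floor between 0.064 and 0.08 m and angle between each of plunger_knob, sleeve_centre's own z axis and vertical below 0.175 rad and x of sleeve_centre in the frame of tray_floor between -0.085 and 0.085 m and y of sleeve_centre in the frame of tray_floor between -0.125 and 0.125 m and z of sleeve_centre in the frame of tray_floor between 0.024 and 0.04 m and linear speed of each of plunger, sleeve below 0.02 m/s and contact force between the fingers and plunger below 0.3 N and contact force between the fingers and sleeve below 0.3 N and horizontal distance between plunger_knob and sleeve_centre above 0.045 m); the robot touches nothing.
It fails at once if the other cutter is moved by more than 30 mm (distance of cutter_centre from where it was at the start of the episode above 0.03 m).
It fails at once if the wooden stamp is moved by more than 30 mm (distance of stamp_centre from where it was at the start of the episode above 0.03 m).
It also fails if it takes over 64 s, if anything falls off the work surface, if the arm or the gripper's body presses on something with over 40 N, if the wrist force passes 120 N, or if a joint passes its speed limit or range.

## Working session

There is one attempt and no reset: what is moved stays moved. The work goes in short steps, Python scripts to look and compute and a shell command to move; the robot and the scene stay as the last step left them, time stands still between calls to the robot, and variables do not carry over. Pictures are saved under pics/ and viewed, on a budget of 10 in all, crops included, one or two more only if the job needs it, and the job is handed in when it is done.

```bash
mkdir -p pics; cat > h.py <<'E'
import numpy as np, cv2
from plant import status, vision, order, regions_of, manip
def cloud(name,d):
    c=vision.get_calibration(name);K=np.array(c["camera_matrix"]);R=np.array(c["R"]);t=np.array(c["t"])
    v,u=np.mgrid[:384,:512]
    P=np.stack([(u-K[0,2])/K[0,0]*d,(v-K[1,2])/K[1,1]*d,d],-1)
    return (P-t)@R
E
python3 - <<'E'
from h import *
s=status.state();print(s["time"],s["tool_pos"],s["tool_rot"],s["gripper_width"],manip.tcp_to_grasp)
ims=[]
for n in("scene","top"):
    p,d=vision.grab_frame(n);ims.append(p);W=cloud(n,d)
    for k in("plunger_knob","sleeve_centre","tray_floor","cutter_centre","stamp_centre"):
        for r in regions_of(n,k)[:2]:
            m=r["region"]&(d>0);q=W[m]
            if len(q):print(n,k,round(r["confidence"],2),np.round(r["extent"]),m.sum(),"med",np.median(q,0).round(3),"lo",np.percentile(q,2,0).round(3),"hi",np.percentile(q,98,0).round(3))
cv2.imwrite("pics/a.png",cv2.cvtColor(cv2.resize(np.vstack(ims),(400,600)),cv2.COLOR_RGB2BGR))
cv2.imwrite("pics/top.png",cv2.cvtColor(ims[1],cv2.COLOR_RGB2BGR))
E
```

```text
0.0 [ 0.20994403 -0.58800751  0.23003635] [-1.05965424e-03  9.85345183e-01  1.70568886e-01 -3.99155961e-05] 0.9968420893261377 -0.0187
scene plunger_knob 0.81 [149. 253.  24.  37.] 514 med [ 0.524 -0.303  0.109] lo [ 0.494 -0.317  0.044] hi [ 0.536 -0.285  0.128]
scene sleeve_centre 0.6 [153. 267.  33.  48.] 942 med [ 0.54  -0.308  0.051] lo [ 0.492 -0.33   0.015] hi [ 0.549 -0.274  0.076]
scene tray_floor 0.66 [328. 187. 112.  75.] 4620 med [0.536 0.229 0.005] lo [ 0.419  0.093 -0.001] hi [0.649 0.389 0.021]
scene tray_floor 0.28 [242. 259.  20.  36.] 598 med [ 0.61  -0.148  0.03 ] lo [ 0.583 -0.168  0.003] hi [ 0.627 -0.126  0.05 ]
scene cutter_centre 0.75 [238. 258.  23.  35.] 650 med [ 0.609 -0.149  0.029] lo [ 0.582 -0.169 -0.   ] hi [ 0.627 -0.126  0.05 ]
scene cutter_centre 0.63 [328. 186. 113.  75.] 4592 med [0.536 0.23  0.005] lo [ 0.419  0.094 -0.   ] hi [0.649 0.389 0.021]
scene stamp_centre 0.64 [217. 218.  22.  26.] 387 med [ 0.468 -0.115  0.019] lo [ 0.444 -0.131  0.002] hi [ 0.481 -0.091  0.064]
top plunger_knob 0.6 [362. 198.  26.  21.] 355 med [ 0.515 -0.299  0.104] lo [ 0.499 -0.323  0.038] hi [ 0.541 -0.285  0.132]
top sleeve_centre 0.75 [359. 200.  24.  28.] 224 med [ 0.507 -0.289  0.054] lo [ 0.49  -0.33   0.021] hi [ 0.547 -0.274  0.08 ]
top sleeve_centre 0.39 [362. 197.  24.  19.] 340 med [ 0.515 -0.299  0.107] lo [ 0.501 -0.322  0.043] hi [ 0.538 -0.286  0.132]
top tray_floor 0.76 [140. 196. 119. 101.] 8736 med [0.53  0.246 0.006] lo [0.423 0.105 0.001] hi [0.639 0.382 0.024]
top cutter_centre 0.66 [295. 168.  20.  25.] 273 med [ 0.609 -0.15   0.022] lo [ 0.582 -0.169  0.001] hi [ 0.625 -0.128  0.053]
top stamp_centre 0.6 [278. 225.  14.  14.] 219 med [ 0.454 -0.108  0.06 ] lo [ 0.44  -0.126  0.009] hi [ 0.472 -0.091  0.068]
```

View pics/a.png

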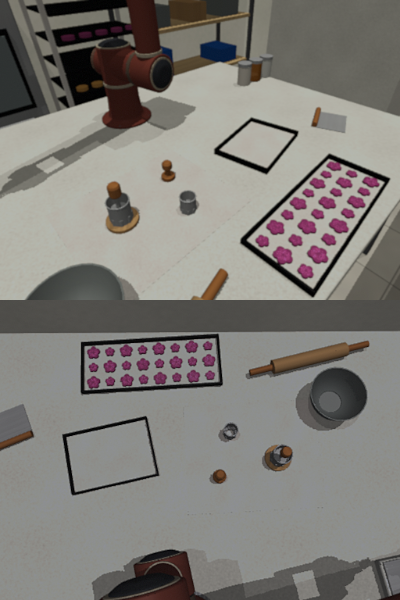

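```bash
python3 - <<'E'
from h import *
from scipy.optimize import least_squares
def circ(q,r): 
    f=lambda c:np.hypot(q[:,0]-c[0],q[:,1]-c[1])-r
    o=least_squares(f,q[:,:2].mean(0),loss="soft_l1",f_scale=.002);return o.x.round(4),len(q),np.sqrt(np.mean(f(o.x)**2)).round(4)
for n in("scene","top"):
    p,d=vision.grab_frame(n);W=cloud(n,d)
    near=np.hypot(W[...,0]-.517,W[...,1]+.302)<.06
    z=W[...,2]
    print(n,"knob",circ(W[near&(z>.1)&(z<.12)],.016),"top",np.median(W[near&(z>.12)],0).round(4),z[near].max())
    print("sleeve",circ(W[near&(z>.025)&(z<.068)&(np.hypot(W[...,0]-.517,W[...,1]+.302)>.022)],.029))
    r=regions_of(n,"tray_floor")[0]["region"]; q=W[r&(d>0)&(z<.03)]
    print("tray",cv2.minAreaRect((q[:,:2]*1000).astype(np.float32)))
    b=(z>.03)&(W[...,0]>.35)&(W[...,0]<.8)&(W[...,1]<-.35)&(W[...,1]>-.8)
    print("bowl",W[b].min(0),W[b].max(0)) if b.any() else 0
s=status.state();from scipy.spatial.transform import Rotation as R
w,x,y,zq=s["tool_rot"];print(R.from_quat([x,y,zq,w]).as_matrix().round(3))
E
```

```text
scene knob (array([ 0.5182, -0.3008]), 140, np.float64(0.0007)) top [ 0.5238 -0.3027  0.1267] 0.12869049577465116
sleeve (array([ 0.5194, -0.3012]), 666, np.float64(0.0012))
tray ((517.597412109375, 262.02978515625), (219.05967712402344, 326.75299072265625), 12.86793327331543)
bowl [ 0.62011762 -0.53458073  0.03003738] [ 0.75275089 -0.39554208  0.08722766]
top knob (array([ 0.5188, -0.3037]), 35, np.float64(0.0006)) top [ 0.5175 -0.3018  0.128 ] 0.13393860580706768
sleeve (array([ 0.5189, -0.3032]), 189, np.float64(0.0026))
tray ((532.2821655273438, 245.5784912109375), (209.58584594726562, 288.99432373046875), 13.653709411621094)
bowl [ 0.6208482  -0.57758637  0.03003297] [ 0.79879532 -0.39723727  0.09176707]
[[ 0.942  0.336  0.   ]
 [ 0.336 -0.942 -0.   ]
 [-0.     0.    -1.   ]]
```

```bash
python3 -m crank '[20,-8,0,0,100, 60,-26,0,0,100, 105,-45,0,0,100, 150,-64,0,0,100, 195,-83,5,0,100, 240,-102,15,0,100, 285,-122,25,0,100, 330,-141,35,0,100, 365,-156,45,0,100, 387,-166,50,0,100]'
python3 -m crank '[0,0,0,0,100, 0,0,0,0,100, 0,0,0,0,100, 0,0,0,0,100, 0,0,0,0,100, 0,0,0,0,100, 0,0,0,0,100, 0,0,0,0,100, 0,0,0,0,100, 0,0,0,0,100]'
cat >> h.py <<'E'
def wcloud(d):
    c=vision.get_calibration("wrist");K=np.array(c["camera_matrix"]);R=np.array(c["R"]);t=np.array(c["t"])
    v,u=np.mgrid[:384,:512];a=(u-K[0,2])/K[0,0];b=(v-K[1,2])/K[1,1];r=np.hypot(a,b)+1e-9
    k=np.tan(np.minimum(r,1.5))/r
    return (np.stack([a*k*d,b*k*d,d],-1)-t)@R
E
python3 - <<'E'
from h import *
from scipy.optimize import least_squares
p,d=vision.grab_frame("wrist");W=wcloud(d);z=W[...,2]
near=np.hypot(W[...,0]-.5187,W[...,1]+.302)<.05
for lo,hi,r in((.098,.122,.016),(.03,.07,.029)):
    q=W[near&(z>lo)&(z<hi)&(d>0)]
    if len(q)>20:
        f=lambda c:np.hypot(q[:,0]-c[0],q[:,1]-c[1])-r
        o=least_squares(f,[.5187,-.302],loss="soft_l1",f_scale=.002);print(o.x,len(q),np.std(f(o.x)))
print(np.median(W[near&(z>.12)&(z<.14)],0))
cv2.imwrite("pics/w.png",cv2.cvtColor(p,cv2.COLOR_RGB2BGR))
E
```

```text
time: 1.8
tool_pos: [0.5202, -0.2996, 0.1802]
tool_rot: [-0.001, 0.985, 0.172, -0.0]
contact_force: [-0.4, -0.3, 0.4]
gripper_width: 1.004
time: 2.8
tool_pos: [0.5188, -0.3022, 0.1813]
tool_rot: [-0.0, 0.985, 0.171, -0.0]
contact_force: [0.4, -0.2, -0.5]
gripper_width: 0.995
[ 0.51779283 -0.30059144] 355 0.00022323986584881273
[ 0.50592029 -0.30467106] 1926 0.00796830788745734
[ 0.52116696 -0.29940767  0.12761666]
```

View pics/w.png

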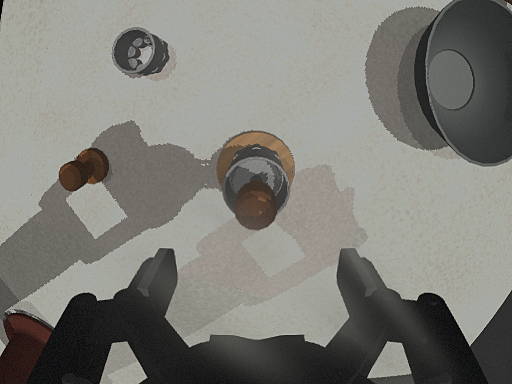

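The wrist view shows the knob at about (257,203), midway between the fingers (pads near columns 165 and 348). I'll descend and grip it.

```bash
python3 -m crank '[0,-1,15,0,100, 0,-1,30,0,100, 0,-1,45,0,100, 0,-1,60,0,100, 0,-1,75,0,100, 0,-1,87,0,100, 0,-1,95,0,100, 0,-1,95,0,100, 0,-1,95,0,60, 0,-1,95,0,30]'
python3 -m crank '[0,0,0,0,0, 0,0,0,0,0, 0,0,0,0,0, 0,0,0,0,0, 0,0,0,0,0, 0,0,0,0,0, 0,0,0,0,0, 0,0,0,0,0, 0,0,0,0,0, 0,0,0,0,0]'
```

```text
time: 3.85
tool_pos: [0.519, -0.3017, 0.0874]
tool_rot: [0.001, 0.985, 0.171, 0.001]
contact_force: [-0.4, -0.6, -0.3]
gripper_width: 0.69
time: 4.85
tool_pos: [0.5189, -0.3015, 0.0873]
tool_rot: [0.0, 0.985, 0.171, 0.0]
contact_force: [-1.1, 0.7, 6.0]
gripper_width: 0.355
```

```bash
python3 -m crank '[0,0,-4,0,0, 0,0,-10,0,0, 0,0,-17,0,0, 0,0,-25,0,0, 0,0,-34,0,0, 0,0,-44,0,0, 0,0,-56,0,0, 0,0,-70,0,0, 0,0,-85,0,0, 0,0,-95,0,0]'
python3 - <<'E'
from h import *
p,d=vision.grab_frame("scene");W=cloud("scene",d);z=W[...,2]
m=(np.hypot(W[...,0]-.519,W[...,1]+.301)<.05)&(z>.015)
for lo in np.arange(.015,.2,.015):
    q=W[m&(z>lo)&(z<lo+.015)]; 
    if len(q):print(lo.round(3),len(q),q.min(0).round(3),q.max(0).round(3))
cv2.imwrite("pics/s2.png",cv2.resize(cv2.cvtColor(p,cv2.COLOR_RGB2BGR)[150:330,60:300],None,fx=2,fy=2))
print(status.state()["contact_force"])
E
```

```text
time: 5.85
tool_pos: [0.519, -0.3017, 0.1837]
tool_rot: [0.001, 0.985, 0.171, 0.001]
contact_force: [-0.9, -0.1, -1.7]
gripper_width: 0.351
0.015 168 [ 0.49  -0.33   0.015] [ 0.55  -0.274  0.03 ]
0.03 302 [ 0.49 -0.33  0.03] [ 0.55  -0.274  0.045]
0.045 303 [ 0.49  -0.33   0.045] [ 0.549 -0.274  0.06 ]
0.06 350 [ 0.489 -0.331  0.06 ] [ 0.55  -0.271  0.075]
0.075 70 [ 0.49  -0.331  0.075] [ 0.549 -0.272  0.078]
0.12 8 [ 0.523 -0.325  0.134] [ 0.542 -0.294  0.135]
0.135 384 [ 0.497 -0.325  0.135] [ 0.544 -0.278  0.15 ]
0.15 47 [ 0.518 -0.307  0.15 ] [ 0.526 -0.296  0.165]
0.165 49 [ 0.517 -0.308  0.166] [ 0.526 -0.296  0.18 ]
0.18 96 [ 0.516 -0.329  0.181] [ 0.537 -0.273  0.195]
0.195 232 [ 0.515 -0.331  0.195] [ 0.538 -0.272  0.21 ]
[ 1.29351356 -1.04350672 -0.20293146]
```

View pics/s2.png

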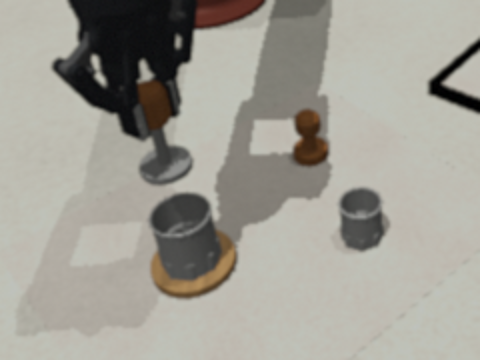

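Plunger hangs upright and clear (knob (155,105), disc (165,162)), and the sleeve is still on its base at (185,235). Carrying it to the tray.

```bash
python3 -m crank '[3,-8,0,0,0, 10,-24,0,0,0, 20,-48,0,0,0, 32,-76,0,0,0, 45,-107,0,0,0, 58,-138,0,0,0, 71,-169,0,0,0, 82,-195,0,0,0, 90,-214,0,0,0, 95,-226,0,0,0]'
python3 -m crank '[3,-8,0,0,0, 10,-24,0,0,0, 20,-48,0,0,0, 32,-76,0,0,0, 45,-107,0,0,0, 58,-138,0,0,0, 71,-169,0,0,0, 82,-195,0,0,0, 90,-213,0,0,0, 95,-225,0,0,0]'
python3 - <<'E'
from h import *
print(status.state()["tool_pos"],status.state()["joint_pos"])
for n in("scene","top"):
    p,d=vision.grab_frame(n);W=cloud(n,d);z=W[...,2]
    r=[r for r in regions_of(n,"tray_floor")][0]["region"];q=W[r&(d>0)&(z>-.01)&(z<.03)];print(n,cv2.minAreaRect((q[:,:2]*1000).astype(np.float32)),np.median(q[:,2]))
    m=(np.hypot(W[...,0]-.546,W[...,1]-.187)<.035)&(z>.08)&(z<.15);print(W[m].min(0),W[m].max(0))if m.any() else 0
E
```

```text
time: 6.9
tool_pos: [0.5309, -0.0536, 0.1801]
tool_rot: [-0.001, 0.985, 0.172, -0.001]
contact_force: [-0.3, 0.0, -0.9]
gripper_width: 0.351
time: 7.9
tool_pos: [0.5455, 0.1885, 0.1809]
tool_rot: [0.0, 0.985, 0.171, -0.0]
contact_force: [-0.1, -0.7, -1.6]
gripper_width: 0.351
[0.54553987 0.18850532 0.18086446] [ 2.03810108e-01 -2.36978470e-02  1.77547546e+00 -5.32589697e-05
  1.39055589e+00  1.43119805e+00]Traceback (most recent call last):
  File "<stdin>", line 5, in <module>
IndexError: list index out of range
```

```bash
python3 -m crank '[0,0,5,0,0, 0,0,18,0,0, 0,0,36,0,0, 0,0,55,0,0, 0,0,74,0,0, 0,0,92,0,0, 0,0,105,0,0, 0,0,112,0,0, 0,0,115,0,0, 0,0,115,0,0]'
python3 -m crank '[0,0,2,0,0, 0,0,4,0,0, 0,0,6,0,0, 0,0,8,0,0, 0,0,10,0,0, 0,0,11,0,0, 0,0,12,0,0, 0,0,12,0,0, 0,0,12,0,0, 0,0,12,0,0]'
```

```text
time: 9.0
tool_pos: [0.5459, 0.1872, 0.0663]
tool_rot: [0.0, 0.985, 0.17, 0.0]
contact_force: [-0.5, 0.6, -1.3]
gripper_width: 0.355
time: 10.0
tool_pos: [0.5459, 0.1874, 0.0544]
tool_rot: [-0.0, 0.985, 0.171, 0.0]
contact_force: [-0.9, 0.0, 0.2]
gripper_width: 0.358
```

```bash
python3 -m crank '[0,0,0,0,42, 0,0,0,0,50, 0,0,0,0,60, 0,0,0,0,80, 0,0,0,0,100, 0,0,0,0,100, 0,0,0,0,100, 0,0,0,0,100, 0,0,0,0,100, 0,0,0,0,100]'
python3 -m crank '[0,0,-4,0,100, 0,0,-12,0,100, 0,0,-24,0,100, 0,0,-40,0,100, 0,0,-60,0,100, 0,0,-80,0,100, 0,0,-100,0,100, 0,0,-115,0,100, 0,0,-125,0,100, 0,0,-130,0,100]'
python3 - <<'E'
from h import *
p,d=vision.grab_frame("scene");W=cloud("scene",d);z=W[...,2]
m=(np.hypot(W[...,0]-.546,W[...,1]-.187)<.05)
for lo in(.0,.015,.03,.06,.075,.09):
    q=W[m&(z>lo)&(z<lo+.015)]
    if len(q):print(lo,len(q),q.min(0).round(3),q.max(0).round(3))
cv2.imwrite("pics/s3.png",cv2.resize(cv2.cvtColor(p,cv2.COLOR_RGB2BGR)[90:310,120:400],None,fx=2,fy=2))
E
```

```text
time: 11.0
tool_pos: [0.5458, 0.1874, 0.0543]
tool_rot: [0.0, 0.985, 0.171, 0.0]
contact_force: [-0.7, 0.4, -0.0]
gripper_width: 0.997
time: 12.0
tool_pos: [0.5463, 0.1875, 0.186]
tool_rot: [-0.0, 0.985, 0.171, 0.001]
contact_force: [-0.7, 0.3, -0.6]
gripper_width: 1.002
0.0 567 [0.497 0.138 0.002] [0.595 0.236 0.015]
0.015 21 [0.541 0.18  0.016] [0.552 0.189 0.03 ]
0.03 20 [0.542 0.181 0.031] [0.553 0.189 0.044]
0.06 54 [0.535 0.171 0.06 ] [0.562 0.193 0.075]
0.075 61 [0.533 0.171 0.075] [0.562 0.196 0.09 ]
0.09 60 [0.533 0.171 0.09 ] [0.561 0.201 0.095]
```

View pics/s3.png

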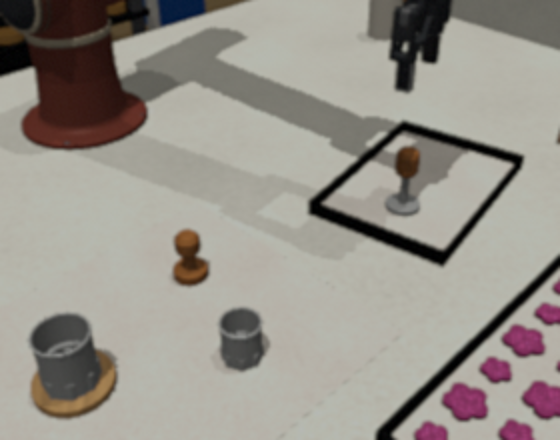

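Plunger stands upright in the tray (knob (407,162), disc (403,203)), and the sleeve is still on its base at (65,360). Going back for the sleeve, turning the jaws along the tray's x on the way.

```bash
python3 -m crank '[-3,8,0,-4,100, -10,24,0,-8,100, -20,48,0,-12,100, -32,76,0,-16,100, -45,107,0,-21,100, -58,138,0,-26,100, -71,169,0,-31,100, -82,195,0,-36,100, -90,214,0,-40,100, -95,226,0,-42,100]'
python3 - <<'E'
from h import *
from scipy.spatial.transform import Rotation as R
from scipy.optimize import least_squares
s=status.state();w,x,y,z=s["tool_rot"];M=R.from_quat([x,y,z,w]).as_matrix()
print(M.round(3).tolist(),s["joint_pos"])
P=[]
for n in("scene","top"):
    p,d=vision.grab_frame(n);W=cloud(n,d);z=W[...,2]
    q=W[(np.hypot(W[...,0]-.519,W[...,1]+.301)<.045)&(z>.06)&(z<.08)&(np.hypot(W[...,0]-.519,W[...,1]+.301)>.02)]
    f=lambda c:np.hypot(q[:,0]-c[0],q[:,1]-c[1])-.029
    c=least_squares(f,[.519,-.301],loss="soft_l1",f_scale=.002).x;print(n,c,len(q));P.append(c)
c=np.mean(P,0);print((M.T@(np.r_[c,.12]-s["tool_pos"])*1000).round(1))
E
```

```text
time: 13.05
tool_pos: [0.5314, -0.0588, 0.1831]
tool_rot: [-0.001, 0.859, 0.513, -0.001]
contact_force: [-0.5, -0.6, -0.2]
gripper_width: 0.996
[[0.475, 0.88, -0.002], [0.88, -0.475, 0.0], [-0.001, -0.002, -1.0]] [-2.49379623e-01 -1.28213237e-01  1.87043895e+00 -2.43575577e-04
  1.40154571e+00  2.45203277e-01]
scene [ 0.52001502 -0.30122365] 415
top [ 0.51899614 -0.3025921 ] 160
[-219.5  105.    63. ]
```

```bash
python3 -m crank '[-8,4,0,-5,100, -30,14,0,-10,100, -58,27,5,-15,100, -90,43,12,-20,100, -122,58,22,-25,100, -154,73,32,-30,100, -182,87,40,-35,100, -205,98,46,-39,100, -220,105,50,-42,100, -220,105,50,-42,100]'
python3 -m crank '[0,0,0,0,100, 0,0,0,0,100, 0,0,0,0,100, 0,0,0,0,100, 0,0,0,0,100, 0,0,0,0,100, 0,0,0,0,100, 0,0,0,0,100, 0,0,0,0,100, 0,0,0,0,100]'
python3 - <<'E'
from h import *
from scipy.spatial.transform import Rotation as R
from scipy.optimize import least_squares
s=status.state();w,x,y,z=s["tool_rot"];M=R.from_quat([x,y,z,w]).as_matrix()
p,d=vision.grab_frame("wrist");W=wcloud(d);z=W[...,2];h=np.hypot(W[...,0]-.519,W[...,1]+.302)
q=W[(h<.04)&(z>.071)&(z<.08)&(d>0)]
f=lambda c:np.hypot(q[:,0]-c[0],q[:,1]-c[1])-.029
c=least_squares(f,[.519,-.302],loss="soft_l1",f_scale=.002).x;print(c,len(q),f(c).std())
for c in(c,np.r_[.5192,-.3018]):print((M.T@(np.r_[c,.022]-s["tool_pos"])*1000).round(1))
cv2.imwrite("pics/w2.png",cv2.cvtColor(p,cv2.COLOR_RGB2BGR))
E
```

```text
time: 14.15
tool_pos: [0.5196, -0.3014, 0.1327]
tool_rot: [-0.001, 0.619, 0.785, 0.0]
contact_force: [-0.2, -0.3, -0.2]
gripper_width: 1.002
time: 15.15
tool_pos: [0.5201, -0.3009, 0.1343]
tool_rot: [-0.0, 0.618, 0.786, 0.0]
contact_force: [0.1, -0.0, 0.2]
gripper_width: 1.0
[ 0.51887088 -0.29981196] 1108 0.0008843095773510111
[  1.4  -1.  112.3]
[ -0.6  -1.1 112.3]
```

View pics/w2.png

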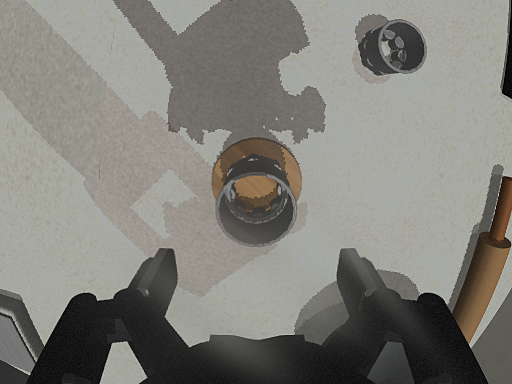

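The sleeve rim is centred at about (257,209), midway between the fingers. Correcting 1 mm, then descending and gripping.

```bash
python3 -m crank '[0,-1,5,0,100, 0,-1,16,0,100, 0,-1,31,0,100, 0,-1,47,0,100, 0,-1,63,0,100, 0,-1,79,0,100, 0,-1,93,0,100, 0,-1,104,0,100, 0,-1,110,0,100, 0,-1,111,0,100]'
python3 -m crank '[0,0,0,0,90, 0,0,0,0,80, 0,0,0,0,74, 0,0,0,0,68, 0,0,0,0,62, 0,0,0,0,50, 0,0,0,0,30, 0,0,0,0,0, 0,0,0,0,0, 0,0,0,0,0]'
```

```text
time: 16.2
tool_pos: [0.5188, -0.3008, 0.0223]
tool_rot: [-0.001, 0.618, 0.786, -0.0]
contact_force: [-0.8, -0.2, 0.3]
gripper_width: 1.003
time: 17.2
tool_pos: [0.5198, -0.3016, 0.0244]
tool_rot: [0.001, 0.618, 0.786, -0.0]
contact_force: [-0.3, 0.2, 5.5]
gripper_width: 0.664
```

```bash
python3 -m crank '[0,0,-3,0,0, 0,0,-8,0,0, 0,0,-15,0,0, 0,0,-25,0,0, 0,0,-45,0,0, 0,0,-70,0,0, 0,0,-95,0,0, 0,0,-120,0,0, 0,0,-140,0,0, 0,0,-155,0,0]'
python3 - <<'E'
from h import *
from scipy.spatial.transform import Rotation as R
s=status.state();w,x,y,z=s["tool_rot"];M=R.from_quat([x,y,z,w]).as_matrix()
p,d=vision.grab_frame("scene");W=cloud("scene",d);z=W[...,2];m=(np.hypot(W[...,0]-.519,W[...,1]+.301)<.05)&(z>.03)
for lo in np.arange(.12,.24,.02):
    q=W[m&(z>lo)&(z<lo+.02)]
    if len(q):print(lo.round(2),len(q),q.min(0).round(3),q.max(0).round(3))
print((M.T@(np.r_[.518,.304,.18]-s["tool_pos"])*1000).round(1),s["tool_pos"],s["gripper_width"],s["contact_force"])
E
```

```text
time: 18.2
tool_pos: [0.5196, -0.3015, 0.1809]
tool_rot: [0.001, 0.618, 0.786, -0.0]
contact_force: [-0.2, 0.2, -2.0]
gripper_width: 0.665
0.16 185 [ 0.508 -0.33   0.168] [ 0.55  -0.273  0.18 ]
0.18 306 [ 0.49 -0.33  0.18] [ 0.563 -0.273  0.2  ]
0.2 475 [ 0.491 -0.33   0.2  ] [ 0.562 -0.278  0.22 ]
0.22 409 [ 0.474 -0.331  0.22 ] [ 0.568 -0.278  0.24 ]
[ 5.888e+02  1.412e+02 -1.000e-01] [ 0.51959219 -0.30148499  0.18091521] 0.6649221484189319 [-0.18490336  0.20359122 -2.0334695 ]
```

Sleeve is held upright with its lower edge at about 0.168. Carrying it over (589, 141 mm in the tool axes).

```bash
python3 -m crank '[8,2,0,0,0, 28,7,0,0,0, 56,13,0,0,0, 90,22,0,0,0, 127,31,0,0,0, 165,40,0,0,0, 203,49,0,0,0, 241,58,0,0,0, 279,67,0,0,0, 317,76,0,0,0]'
python3 -m crank '[38,9,0,0,0, 76,18,0,0,0, 112,27,0,0,0, 146,35,0,0,0, 178,43,0,0,0, 207,50,0,0,0, 232,56,0,0,0, 253,61,0,0,0, 267,64,0,0,0, 272,65,0,0,0]'
python3 -m crank '[0,0,5,0,0, 0,0,20,0,0, 0,0,40,0,0, 0,0,62,0,0, 0,0,84,0,0, 0,0,106,0,0, 0,0,125,0,0, 0,0,140,0,0, 0,0,148,0,0, 0,0,150,0,0]'
python3 - <<'E'
from h import *
p,d=vision.grab_frame("scene");W=cloud("scene",d);z=W[...,2];m=(np.hypot(W[...,0]-.518,W[...,1]-.304)<.05)
for lo in np.arange(0,.1,.01):
    q=W[m&(z>lo)&(z<lo+.01)]
    if len(q):print(lo.round(2),len(q),q.min(0).round(3),q.max(0).round(3))
print(status.state()["tool_pos"],status.state()["contact_force"])
cv2.imwrite("pics/s4.png",cv2.resize(cv2.cvtColor(p,cv2.COLOR_RGB2BGR)[90:250,240:420],None,fx=3,fy=3))
E
```

```text
time: 19.25
tool_pos: [0.5162, 0.0279, 0.1762]
tool_rot: [-0.002, 0.618, 0.786, -0.001]
contact_force: [-0.0, 0.2, -1.0]
gripper_width: 0.667
time: 20.25
tool_pos: [0.5156, 0.3059, 0.1768]
tool_rot: [-0.001, 0.617, 0.787, -0.001]
contact_force: [-0.7, -0.3, -1.0]
gripper_width: 0.662
time: 21.25
tool_pos: [0.5166, 0.3037, 0.0268]
tool_rot: [-0.001, 0.618, 0.786, -0.001]
contact_force: [-0.2, -0.7, -1.3]
gripper_width: 0.665
0.0 224 [0.497 0.254 0.002] [0.567 0.351 0.007]
0.01 37 [0.501 0.273 0.012] [0.545 0.31  0.02 ]
0.02 56 [0.504 0.273 0.02 ] [0.547 0.314 0.03 ]
0.03 72 [0.478 0.274 0.03 ] [0.552 0.305 0.04 ]
0.04 96 [0.477 0.273 0.04 ] [0.559 0.329 0.05 ]
0.05 131 [0.477 0.272 0.05 ] [0.558 0.334 0.06 ]
0.06 128 [0.479 0.274 0.06 ] [0.56  0.334 0.07 ]
0.07 134 [0.472 0.271 0.07 ] [0.568 0.332 0.08 ]
0.08 58 [0.471 0.282 0.08 ] [0.567 0.325 0.09 ]
0.09 58 [0.486 0.278 0.09 ] [0.568 0.325 0.1  ]
[0.51707152 0.30407593 0.02757841] [-0.37670584  0.3944786  -1.84775229]
```

View pics/s4.png

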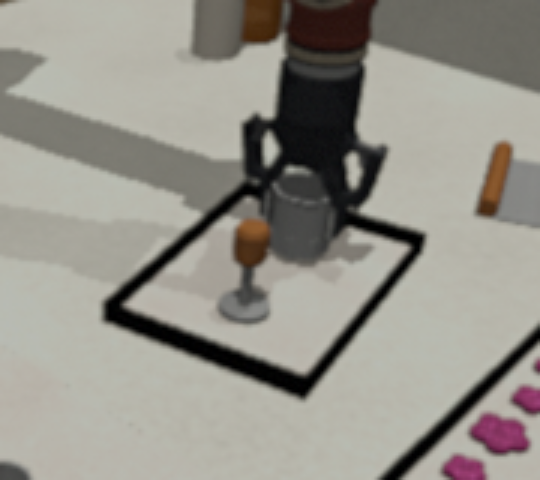

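Plunger still stands (knob (252,243)), and the sleeve (300,215) hangs about 9–10 mm above the floor beside it. Lowering it.

```bash
python3 -m crank '[0,0,2,0,0, 0,0,4,0,0, 0,0,6,0,0, 0,0,7,0,0, 0,0,8,0,0, 0,0,9,0,0, 0,0,10,0,0, 0,0,10,0,0, 0,0,10,0,0, 0,0,10,0,0]'
```

```text
time: 22.3
tool_pos: [0.5174, 0.3045, 0.0184]
tool_rot: [0.0, 0.618, 0.786, 0.0]
contact_force: [-0.2, -0.4, -1.0]
gripper_width: 0.665
```

```bash
python3 -m crank '[0,0,1,0,0, 0,0,1,0,0, 0,0,1,0,0, 0,0,1,0,70, 0,0,1,0,74, 0,0,1,0,80, 0,0,1,0,90, 0,0,1,0,100, 0,0,1,0,100, 0,0,1,0,100]'
python3 -m crank '[0,0,0,0,100, 0,0,0,0,100, 0,0,-4,0,100, 0,0,-12,0,100, 0,0,-25,0,100, 0,0,-45,0,100, 0,0,-70,0,100, 0,0,-100,0,100, 0,0,-130,0,100, 0,0,-150,0,100]'
python3 -m crank '[0,0,-30,0,100, 0,0,-50,0,100, 0,0,-60,0,100, 0,0,-60,0,100, 0,0,-60,0,100, 0,0,-60,0,100, 0,0,-60,0,100, 0,0,-60,0,100, 0,0,-60,0,100, 0,0,-60,0,100]'
python3 - <<'E'
from h import *
p,d=vision.grab_frame("scene");W=cloud("scene",d);z=W[...,2]
for c in((.517,.304),(.546,.187)):
    m=(np.hypot(W[...,0]-c[0],W[...,1]-c[1])<.045)
    for lo in np.arange(.012,.1,.02):
        q=W[m&(z>lo)&(z<lo+.02)]
        if len(q):print(lo.round(3),len(q),q.min(0).round(3),q.max(0).round(3))
cv2.imwrite("pics/s5.png",cv2.resize(cv2.cvtColor(p,cv2.COLOR_RGB2BGR)[90:310,120:400],None,fx=2,fy=2))
E
```

```text
time: 23.3
tool_pos: [0.5173, 0.3045, 0.0173]
tool_rot: [0.0, 0.618, 0.786, -0.0]
contact_force: [0.9, 0.5, 0.1]
gripper_width: 1.001
time: 24.3
tool_pos: [0.5185, 0.305, 0.1718]
tool_rot: [0.001, 0.618, 0.786, 0.002]
contact_force: [-0.4, 0.2, -0.6]
gripper_width: 1.004
time: 25.3
tool_pos: [0.5172, 0.3045, 0.227]
tool_rot: [-0.0, 0.618, 0.786, -0.0]
contact_force: [0.6, -0.6, -0.4]
gripper_width: 1.0
0.012 120 [0.5   0.273 0.012] [0.548 0.314 0.032]
0.032 174 [0.49  0.273 0.032] [0.546 0.335 0.052]
0.052 208 [0.487 0.275 0.052] [0.548 0.336 0.069]
0.012 85 [0.523 0.165 0.012] [0.568 0.206 0.032]
0.032 27 [0.542 0.181 0.033] [0.553 0.194 0.052]
0.052 47 [0.536 0.171 0.052] [0.561 0.192 0.072]
0.072 89 [0.533 0.17  0.072] [0.563 0.197 0.092]
0.092 44 [0.533 0.173 0.092] [0.559 0.2   0.095]
```

View pics/s5.png

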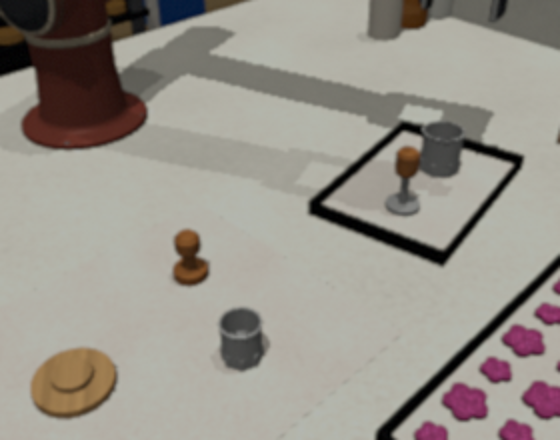

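Both parts stand upright in the tray: plunger at (405,180), sleeve with its rim up at (441,150). The base is empty, the other cutter and stamp haven't moved, and the gripper is clear.

```bash
python3 -c "from plant import order;print(order.job_done())"
```

```text
the job is handed in; nothing more can be done
None
```

The cutter is apart and both parts stand in the tray. I drew the plunger out by its knob and stood it there while the sleeve was still on its base. Then I lifted the sleeve off and stood it, rim up, beside the plunger. I handed the job in just after 25 s of the 64 s allowed.

- **Plunger:** it stands upright at about (0.546, 0.187), with its top at 0.095 m.
- **Sleeve:** it stands upright at about (0.518, 0.304), with its rim at 0.069 m. The two axes are about 120 mm apart.
- **Bystanders:** in the last picture the other cutter and the stamp were where they started.
- **Gripper:** it was open and well clear, at 0.227 m.

One mid-task check did not work: the tray could not be re-detected in one camera view while the plunger hung over it. I kept the first top-camera fit of the tray; the scene camera's first fit was about 20 mm off it. The last picture shows both parts well inside the walls. The hand-in reports no verdict.

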